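Mount the card terminal on its tilt stand

ROBOT

A 6-joint arm with a two-finger parallel gripper is mounted at the origin on the work surface. World frame = base frame: x ahead of the robot, y to its left, z up, the work surface at z = 0. Lengths are in mm, angles in rad, forces in N, time in s.
With the tool pointing down it reaches from about 400 to 925 mm from the base axis. Payload 12.5 kg.
Tool frame: the origin (TCP) lies between the finger pads; the fingertips stand 19 mm ahead of it and the grasp point (between the pads) is the TCP (env.tips_ahead is the distance from the TCP to the fingertips, in mm); z points along the fingers, y is the line along which they close (so a half turn about z gives the same grasp; the last joint's range is limited). The gripper opens to 95 mm and grips with 3 to 60 N. Pads are 20 mm wide; open, the fingers measure 119 mm over their backs; the gripper's body (75 mm by 180 mm) begins 59 mm behind the grasp point.
Start: joints at [-1.258, 0.491, 1.559, -0, 1.092, -0.106], TCP at [254.19, -570.995, 204.661] pointing down, gripper open.
Joint ranges: [-3.1, 3.1], [-0.84, 2.19], [0.05, 2.79], [-1.13, 4.28], [0.06, 2.93], [-2.69, 2.69]. Speed limits (rad/s): [2.22, 2.22, 2.79, 3.14, 3.14, 3.14].

INTERFACE

Orientations are given as [roll, pitch, yaw] about the fixed x, y, z axes, in that order (R = Rz(yaw) Ry(pitch) Rx(roll)).
In Python, from cell import env gives the robot as it stands.
- The arm moves only by the shell command python3 -m crank 'ROWS'. ROWS is JSON, a list of rows, each a list of 5 numbers: the shift along the tool's x, y, z in mm, then the turn about the tool's z in degrees, then the finger opening in mm, from 0 to 95.1. In form: [[dx, dy, dz, yaw, grip], ...]. A call has 1 to 10 rows; each row is the pose to reach, as a shift and turn from the pose commanded when the call began, along the tool's axes at that moment; what a row does not reach only later rows make up. A row lasts 1/12 s, in which the tool goes at most 41.7 mm and 7.16 degrees, less where a joint would pass 70% of its speed; a pose out of reach is approached as far as the arm can. A call with a gripper value outside its range is refused whole. The fingers move at their own pace and stop on an object; the grip force is fixed at half the most. Time passes only in rows, so rows that repeat a pose let the fingers close. It gives the time, the measured TCP pose, the force, the opening and the grip force at its end, in the units of the state.
- env.state(): the state, without advancing time (a new reading comes with each control period).
- env.read_camera(name): name is "scene" or "top"; returns a dict with "img" (480x640x3 uint8, blue, green, red), "K" (3x3 intrinsics, pixels), "pose" (4x4, takes a point from camera to world coordinates). Camera axes: x right, y down, z forward; pixel columns grow to the right and rows downward; lengths in mm; the calibration is good to about 2 mm. A picture is of the moment at which its call begins. There is no depth.
- env.job_done(): hands the job in; it is judged then, once.
The state is a dict: "t": time; "joints": joint angles; "qvel": joint speeds; "tau": joint torques, N m; "eef_pos": TCP position; "tcp_rot": TCP orientation; "ft_force": force on the tool from outside, world axes, zero at the start; "moment": the same for the moment, N m; "opening": opening from 0.0 (shut) to 1.0 (fully open); "grip_force": force on a finger pad.
Only numpy, scipy, OpenCV 4.12 (cv2) and the standard library are available. Lean on these libraries where they do the work, as an engineer would, in place of code of your own. Each camera call takes 0.05 s, during which the arm holds its last target. There are 200 camera calls.

TASK

Pick up the card terminal from the desk and mount it on the tilt stand: press the large ends of its two keyholes over the stud heads until its back lies flat on the head plate, then slide it down the slope until it is fully home and let go. Feel for the studs with a light touch and never force it, and leave the other things on the desk where they are.

Things in the scene. Friction and masses are not known exactly. Their poses are not given: they have to be found in the camera images.
- terminal_center (a point): card terminal's centre, 15 mm above its underside. Grey block 124 (x) x 60 (y) x 30 mm (z), 0.2 to 0.4 kg, lying on its back, the thickest of three flat devices that may have changed places. Black front (+z): screen at the upper end (+x), white keypad at the lower end (-x). Grip it across the 60 mm. Mounted fully home, its centre is at x = 0, z = 15 mm in the head plate's frame.
- keyhole_upper (a point): on the terminal's underside (a 4 mm steel plate with a 6 mm deep hollow behind), 14 mm up (+x) from its centre, on its centre line: middle of the upper keyhole's large end, 17 mm across. From here a 9 mm wide slot runs 14 mm towards +x to where the stud's axis ends up when home. Axes as the terminal's. With the studs in the large ends its centre is at x = +14 mm in the head plate's frame.
- keyhole_lower (a point): the same for the lower keyhole, 42 mm down (-x) from the terminal's centre and 56 mm from the upper one; its slot also runs towards +x
- head: the stand's head plate, dark steel, 110 (x) x 40 (y) x 5 mm, sloping 25 degrees to the visitor's side, fixed. Origin: middle of its upper face, 130 mm above the desk. x points up the slope, y level across it, z square out of the face. The terminal goes on with its x along this x. Flat on the plate its centre is at z = 15 mm, resting on the stud heads at 23. Over 40 N, knocks too, breaks its shell: touch at 15 mm/s or less.
- slot_upper (a point): middle of the upper of two cross slots in the plate's face, at x = +28, y = 0 mm of the head plate; same axes. Through it stands a steel stud: neck 7 mm across, flat round head 14 mm across, bevelled rim, underside 5 mm and top 8.2 mm above the face. Both studs are on one bar clamped anywhere along the slots: both stand off y = 0 by the same, up to 9 mm to either side. See or feel how much.
- slot_lower (a point): the same for the lower cross slot and stud, at x = -28, y = 0 mm of the head plate
- stand: the whole stand, screwed to the desk: foot 130 x 110 x 8 mm, round post 32 mm across, head plate on top, sloping down towards the side away from the robot. Origin: the centre of the foot's underside, on the desk, 130 mm under the head plate's origin.
- smartphone: black smartphone 148 x 72 x 9 mm lying flat (bystander); origin at the centre of its underside
- calculator: white calculator 130 x 78 x 14 mm lying flat (bystander); origin at the centre of its underside
- stamp: hand stamp with a round knob, 38 mm across, 61 mm high (bystander); origin at the centre of its underside
- pump_bottle: hand gel pump bottle, 72 mm across, 193 mm high (bystander); origin at the centre of its underside
- ink_jar: small jar, 44 mm across, 55 mm high (bystander); origin at the centre of its underside
- pen_pot: black pot with pens, 76 mm across, 150 mm high (bystander); origin at the centre of its underside
- stapler: black stapler 140 x 34 x 38 mm (bystander); origin at the centre of its underside
- mouse: computer mouse 108 x 60 x 33 mm on its mat (bystander); origin at the centre of its underside
Things that resemble listed ones, but are neither listed nor needed, are in the scene too. What is shaped like the part that bears terminal_center but green is not meant.

How it is judged (in metres and radians):
On the way, in this order (a step that is already met when the one before it is completed fails the run):
1. the terminal is lifted clear of the desk (height (world z) of terminal_center above 0.06 m), for 0.2 s.
2. the terminal's back is flat on the head plate with both studs through the large ends of the keyholes (z of terminal_center in the frame of head between 0.012 and 0.0172 m and x of terminal_center in the frame of head between 0.009 and 0.018 m and angle between the z axis of terminal_center and the z axis of head, either way round below 0.06 rad), for 0.05 s.
At the end, for the whole second after the job is handed in: The terminal hangs fully home on both studs: its centre within 2 mm (up the slope) of x = 0 in the head plate's frame, no more than 12 mm off the plate's centre line, its back flat on the plate (within 2 mm and 3 degrees) and square to it (4 degrees), released and at rest (x of terminal_center in the frame of head between -0.003 and 0.002 m and y of terminal_center in the frame of head between -0.012 and 0.012 m and z of terminal_center in the frame of head between 0.012 and 0.017 m and angle between the z axis of terminal_center and the z axis of head, either way round below 0.05 rad and angle between the x axis of terminal_center and the x axis of head, either way round below 0.07 rad); the robot touches nothing.
It fails at once if the terminal is pressed on the stand or its studs with more than 40 N (contact force between terminal and stand above 40 N).
It fails at once if a bystander is pushed more than 25 mm out of place (distance of any of smartphone, calculator, stamp, pump_bottle, ink_jar, pen_pot, stapler, mouse from where it was at the start of the episode above 0.025 m).
It also fails if it takes over 51 s, if anything falls off the work surface, if the arm or the gripper's body presses on something with over 40 N, if the wrist force passes 120 N, or if a joint passes its speed limit or range.

## Working session

There is one attempt and no reset: what is moved stays moved. The work goes in short steps, Python scripts to look and compute and a shell command to move; the robot and the scene stay as the last step left them, time stands still between calls to the robot, and variables do not carry over. Pictures are saved under pics/ and viewed, at most 10 in all, crops included, and the job is handed in when it is done.

```bash
mkdir -p pics; ls; python3 - <<'E'
from cell import env
import cv2
s=env.state(); print({k:s[k] for k in('t','eef_pos','tcp_rot','ft_force','opening')})
for n in('scene','top'):
    r=env.read_camera(n); cv2.imwrite(f'pics/{n}0.png',r['img']); print(n,r['K'].round(1).tolist(),r['pose'].round(3).tolist())
E
```

```text
pics
{'t': 0.0, 'eef_pos': array([ 254.10615253, -570.72694314,  204.06885824]), 'tcp_rot': array([-3.14050233e+00, -1.33240725e-04,  4.18756907e-01]), 'ft_force': array([-1.07954502,  0.57829925, -0.50887481]), 'opening': 0.9995149885746286}
scene [[457.6, 0.0, 316.6], [0.0, 457.6, 241.7], [0.0, 0.0, 1.0]] [[-0.065, 0.504, -0.861, 1317.195], [0.998, 0.03, -0.058, 58.666], [-0.004, -0.863, -0.505, 600.973], [0.0, 0.0, 0.0, 1.0]]
top [[522.3, 0.0, 307.8], [0.0, 522.3, 248.6], [0.0, 0.0, 1.0]] [[0.111, -0.972, 0.209, 234.93], [-0.994, -0.11, 0.017, -7.39], [0.006, -0.21, -0.978, 1520.232], [0.0, 0.0, 0.0, 1.0]]
```

View pics/scene0.png

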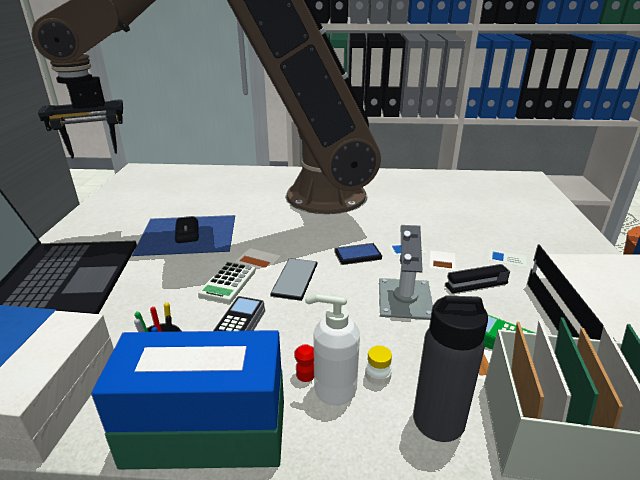

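View pics/top0.png

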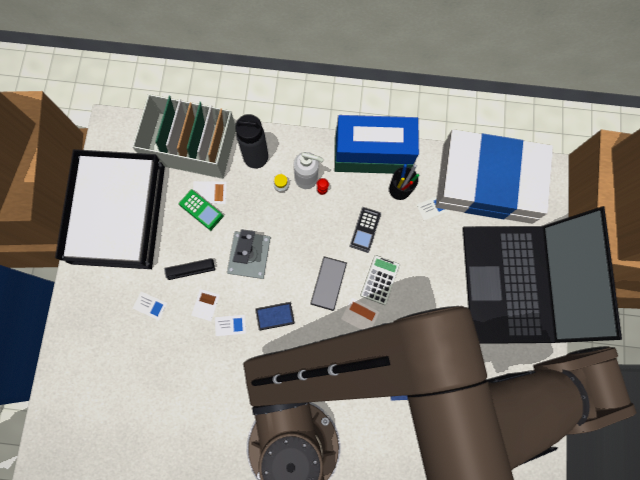

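```bash
python3 - <<'E'
import cv2,numpy as np
t=cv2.imread('pics/top0.png');s=cv2.imread('pics/scene0.png')
z=lambda i,x,y,w,h,f:cv2.resize(i[y:y+h,x:x+w],None,fx=f,fy=f,interpolation=cv2.INTER_CUBIC)
a=z(t,220,222,60,60,6.5);b=z(t,340,200,60,60,6.5)
c=z(s,370,215,70,110,5.45);c=c[:600]
out=np.zeros((600,790,3),np.uint8);out[:300,:300]=cv2.resize(a,(300,300),interpolation=cv2.INTER_AREA)
out[300:,:300]=cv2.resize(b,(300,300),interpolation=cv2.INTER_AREA);h,w=c.shape[:2];out[:h,310:310+w]=c
cv2.imwrite('pics/crop0.png',out)
E
```

```text
(no output)
```

View pics/crop0.png

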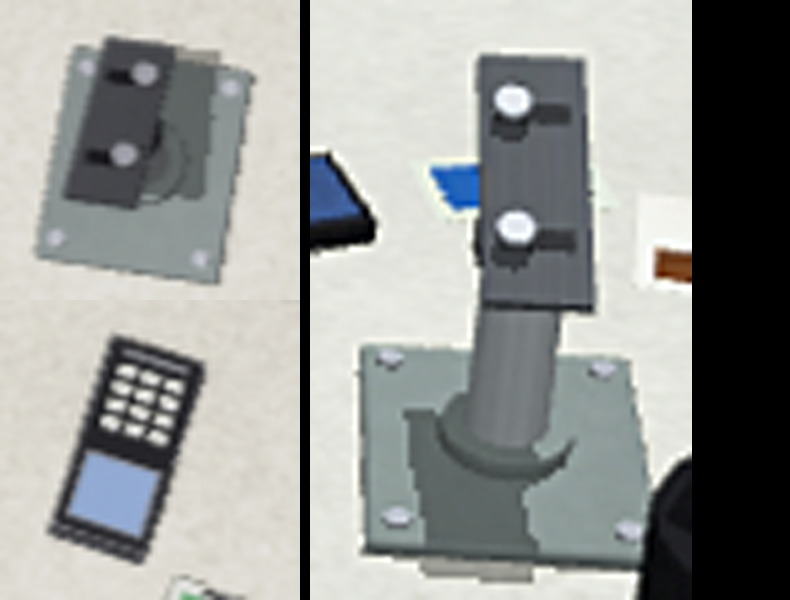

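```bash
cat > h.py <<'E'
import numpy as np,cv2
from scipy.optimize import least_squares
from cell import env
CAM={}
def cam(n):
    r=env.read_camera(n); CAM[n]=(r['K'],r['pose']); return r['img']
def ray(n,p):
    K,T=CAM[n]; d=T[:3,:3]@np.linalg.solve(K,[p[0],p[1],1]); return T[:3,3],d
def onz(n,p,z):
    o,d=ray(n,p); return o+d*(z-o[2])/d[2]
def tri(pt,ps):
    A=np.zeros((3,3));b=np.zeros(3)
    for n,p in(('top',pt),('scene',ps)):
        o,d=ray(n,p);d=d/np.linalg.norm(d);M=np.eye(3)-np.outer(d,d);A+=M;b+=M@o
    return np.linalg.solve(A,b)
E
python3 - <<'E'
from h import *
np.set_printoptions(precision=1,suppress=True)
cam('top');cam('scene')
T=lambda x,y:(220+x/5-.4,222+y/5-.4); S=lambda x,y:(370+(x-310)/5.45-.4,215+y/5.45-.4); B=lambda x,y:(340+x/5-.4,200+(y-300)/5-.4)
for nm,a,b in [('c1',(108,38),(484,303)),('c2',(175,46),(595,310)),('c3',(137,208),(583,58)),('c4',(65,198),(477,56)),('studlow',(145,72),(516,227)),('studup',(124,154),(513,99))]:
    print(nm,tri(T(*a),S(*b)))
for p in [(78,45),(253,75),(218,283),(38,258)]: print('foot',onz('top',T(*p),8))
q={k:[onz('top',B(*p),z) for z in(0,30)] for k,p in dict(FL=(113,334),FR=(205,364),NL=(50,535),NR=(147,562)).items()}
for k in q: print(k,*q[k])
d=q['FR'][1]-q['FL'][1];print('width dir',np.linalg.norm(d),np.degrees(np.arctan2(d[1],d[0])))
d=q['NL'][0]-q['FL'][0];print('len left z0',np.linalg.norm(d),np.degrees(np.arctan2(d[1],d[0])))
d=q['NR'][1]-q['FR'][1];print('len right z30',np.linalg.norm(d),np.degrees(np.arctan2(d[1],d[0])))
E
```

```text
c1 [569.9 190.8 106.3]
c2 [574.3 191.4 103.9]
c3 [472.8 194.5 150.2]
c4 [469.4 193.9 152.4]
studlow [550.4 183.9 124. ]
studup [498.9 185.8 147.9]
foot [588.4 240.8   8. ]
foot [581.9 134.8   8. ]
foot [455.6 139.4   8. ]
foot [458.5 246.    8. ]
FL [ 708.5 -129.5    0. ] [ 699.1 -127.1   30. ]
FR [ 695.9 -186.5   -0. ] [ 686.8 -183.    30. ]
NL [ 580.  -103.3   -0. ] [ 573.2 -101.4   30. ]
NR [ 570.1 -162.2    0. ] [ 563.5 -159.2   30. ]
width dir 57.22306310166658 -102.39382340359948
len left z0 131.12303270377095 168.47658956115438
len right z30 125.62606670040857 169.0767891360807
```

```bash
cat >> h.py <<'E'
def toolmove(goal,yaw=None):
    "shift in tool axes (mm) and tool turn (deg) from the measured pose to a world goal, yaw in deg"
    s=env.state();c=np.degrees(s['tcp_rot'][2]);R=cv2.Rodrigues(s['tcp_rot']*0)[0]
    from scipy.spatial.transform import Rotation as Q
    d=Q.from_euler('xyz',s['tcp_rot']).as_matrix().T@(np.array(goal)-s['eef_pos'])
    return d.round(1),None if yaw is None else round(float(c-yaw),1)
E
python3 - <<'E'
from h import *
np.set_printoptions(precision=1,suppress=True)
cam('top');cam('scene')
T=lambda x,y:(220+x/5-.4,222+y/5-.4); S=lambda x,y:(370+(x-310)/5.45-.4,215+y/5.45-.4)
for nm,a,b in [('c1',(108,38),(595,310)),('c2',(175,46),(484,303)),('c3',(137,208),(477,56)),('c4',(65,198),(583,58)),('studlow',(145,72),(516,227)),('studup',(124,154),(513,99))]:
    print(nm,tri(T(*a),S(*b)))
for n,p,z in [('pot',(405,180),100),('pump',(308,158),190),('stamp',(322,186),61),('jar',(281,182),55)]: print(n,onz('top',p,z))
print(toolmove([630.5,-143,204],-11.5))
E
```

```text
c1 [572.1 210.5 103.8]
c2 [571.4 172.1 104.9]
c3 [470.2 174.8 150.2]
c4 [471.2 214.  151. ]
studlow [550.4 183.9 124. ]
studup [498.9 185.8 147.9]
pot [ 769.6 -236.4  100. ]
pump [768.5  43.7 190. ]
stamp [738.2  -1.8  61. ]
jar [738.9 119.7  55. ]
(array([ 517.8, -237.9,    0.6]), 35.5)
```

```bash
python3 -m crank '[[0,0,-40,0,90],[20,-30,-80,0,90],[50,-60,-100,5,90],[85,-78,-110,10,90],[120,-92,-110,15,90],[157,-106,-110,20,90],[194,-122,-110,25,90],[231,-138,-110,30,90],[268,-154,-110,35.5,90],[305,-170,-110,35.5,90]]'; python3 -c "
from h import *
print(toolmove([630.5,-143,100],-11.5))"
```

```text
t: 1.13
eef_pos: [463.2, -291.5, 314.9]
tcp_rot: [3.141, -0.0, -0.207]
ft_force: [-0.3, -0.2, -0.3]
opening: 0.948
grip_force: 0.0
(array([ 133.2, -179.7,  214.9]), -0.4)
```

```bash
python3 -m crank '[[20,-27,25,0,90],[42,-56,55,0,90],[63,-85,85,0,90],[84,-114,115,0,90],[105,-142,145,0,90],[120,-162,175,0,90],[133,-180,195,0,90],[133,-180,205,0,90],[133,-180,205,0,90],[133,-180,205,0,90]]'; python3 - <<'E'
from h import *
print(toolmove([630.5,-143,21],-11.5))
a=cam('top');b=cam('scene')
o=np.zeros((480,640+0,3),np.uint8)
o=np.hstack([cv2.resize(a[190:270,320:420],(400,320)),cv2.resize(b[270:350,180:280],(400,320))]);cv2.imwrite('pics/pre.png',o)
E
```

```text
t: 1.97
eef_pos: [628.0, -143.6, 109.4]
tcp_rot: [3.142, 0.001, -0.2]
ft_force: [0.0, 0.2, 1.5]
opening: 0.945
grip_force: 0.0
(array([ 2.4, -1.1, 88.4]), 0.0)
```

View pics/pre.png

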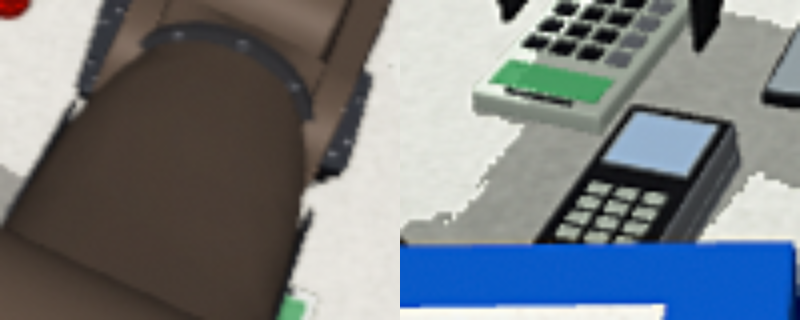

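```bash
python3 -m crank '[[2,-1,30,0,90],[2,-1,60,0,90],[2,-1,78,0,90],[2,-1,87,0,90],[2,-1,88,0,75],[2,-1,88,0,60],[2,-1,88,0,50],[2,-1,88,0,50],[2,-1,88,0,50],[2,-1,88,0,50]]'; python3 -m crank '[[0,0,0,0,50],[0,0,0,0,50],[0,0,-5,0,50],[0,0,-12,0,50],[0,0,-20,0,50],[0,0,-30,0,50],[0,0,-45,0,50],[0,0,-60,0,50],[0,0,-60,0,50],[0,0,-60,0,50]]'; python3 - <<'E'
from h import *
a=cam('top');b=cam('scene')
o=np.hstack([cv2.resize(a[190:270,320:420],(400,320)),cv2.resize(b[250:330,190:290],(400,320))]);cv2.imwrite('pics/lift.png',o)
E
```

```text
t: 2.9
eef_pos: [630.9, -142.9, 22.5]
tcp_rot: [3.141, -0.001, -0.201]
ft_force: [0.0, -0.2, -0.1]
opening: 0.584
grip_force: 0.0
t: 3.73
eef_pos: [631.0, -143.0, 82.9]
tcp_rot: [3.141, -0.002, -0.201]
ft_force: [-1.0, 1.0, -0.4]
opening: 0.527
grip_force: 0.0
```

View pics/lift.png

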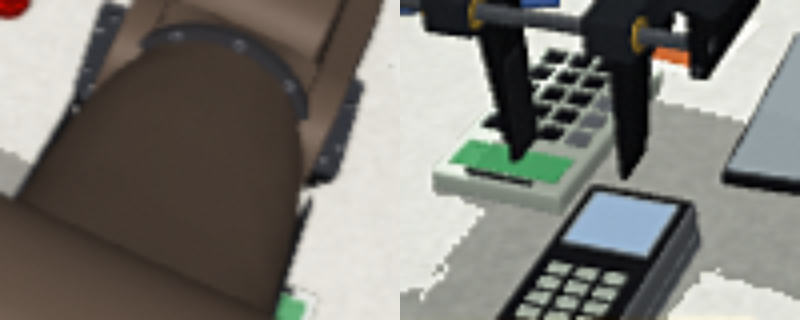

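```bash
python3 - <<'E'
from h import *
np.set_printoptions(precision=1,suppress=True)
cam('scene');P=lambda x,y:(190+(x-400)/4-.4,250+y/4-.4)
for p in [(515,160),(628,178)]: print('tip',onz('scene',P(*p),64))
for p in [(597,187),(695,203)]: print('term',onz('scene',P(*p),30))
print('moved?',[onz('scene',(180+(x-400)/4-.4,270+y/4-.4),30) for x,y in[(635,107),(738,122)]])
E
```

```text
tip [ 600.3 -184.3   64. ]
tip [ 611.5 -125.7   64. ]
term [ 575.4 -151.8   30. ]
term [585.5 -99.3  30. ]
moved? [array([ 575.4, -152.8,   30. ]), array([584.6, -97.9,  30. ])]
```

```bash
python3 -m crank '[[0,0,0,0,90],[0,0,0,0,90],[0,0,0,0,90],[0,0,0,0,90]]'; python3 - <<'E'
from h import *
np.set_printoptions(precision=1,suppress=True)
b=cam('scene'); print(env.tips_ahead, env.state()['joints'].round(3))
cv2.imwrite('pics/now.png',cv2.resize(b[200:340,170:320],(800,747),interpolation=cv2.INTER_CUBIC)[:600])
K,T=CAM['scene'];M=np.linalg.inv(T)
def px(p):
    q=M@[*p,1];q=K@q[:3];return q[:2]/q[2]
s=env.state();e=s['eef_pos'];print(e)
f=800/150
for n,p in [('tcp',e),('tip',e-[0,0,19]),('tipL',e-[0,0,19]+45*np.array([.2,.98,0])),('tipR',e-[0,0,19]-45*np.array([.2,.98,0])),('c',[634.5,-144,30]),('end',[575,-132,30])]: print(n,px(p),(px(p)-[170,200])*f)
E
```

```text
t: 4.22
eef_pos: [630.5, -142.8, 81.3]
tcp_rot: [3.142, 0.0, -0.201]
ft_force: [-0.3, 0.0, 0.2]
opening: 0.751
grip_force: 0.0
19.0 [-0.3  0.7  1.6 -0.   0.9  1.4]
[ 630.6 -142.8   81.4]
tcp [234.9 292.4] [346.2 493. ]
tip [235.9 300.5] [351.2 535.8]
tipL [257.9 304.3] [468.6 556. ]
tipR [214.3 296.8] [236.5 516. ]
c [236.4 315. ] [353.9 613.3]
end [248.4 296.6] [418.2 515.2]
```

View pics/now.png

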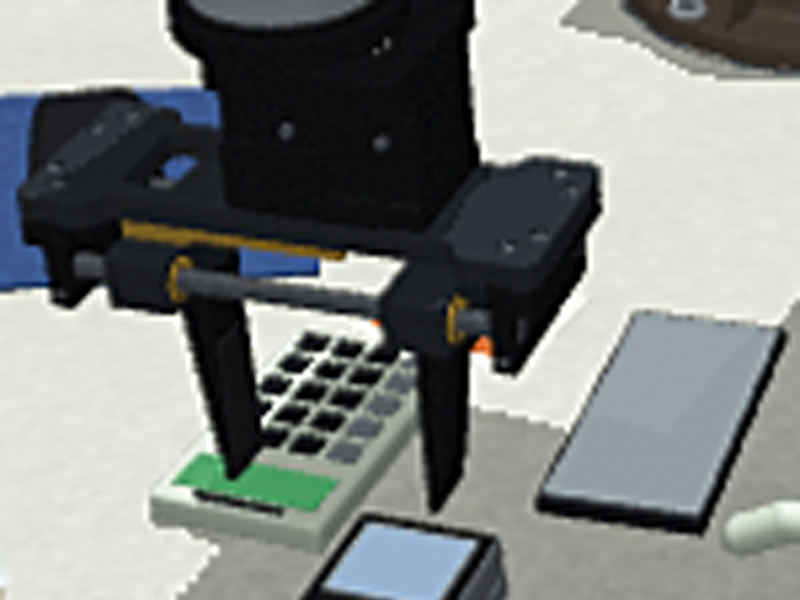

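```bash
python3 - <<'E'
from h import *
np.set_printoptions(precision=1,suppress=True)
cam('top');cam('scene')
t=cv2.imread('pics/top0.png');s=cv2.imread('pics/scene0.png')
def cen(i,x0,y0,x1,y1,f):
    c=i[y0:y1,x0:x1].astype(int);m=f(c[...,0],c[...,1],c[...,2]);y,x=np.nonzero(m);return (x.mean()+x0,y.mean()+y0),len(x)
blue=lambda b,g,r:(b-r>40)&(b>140)
green=lambda b,g,r:(g-r>40)&(g-b>20)
for n,f,bt,bs in [('termscreen',blue,(345,205,385,255),(215,295,270,325)),('calcgreen',green,(360,250,400,275),(195,260,245,300)),('stampred',lambda b,g,r:(r-g>80),(312,175,332,198),(290,340,320,385)),('jaryellow',lambda b,g,r:(r-b>80),(270,172,292,186),(363,343,396,366))]:
    a,na=cen(t,*bt,f);b,nb=cen(s,*bs,f);print(n,np.array(a),na,np.array(b),nb,tri(a,b),onz('top',a,30),onz('scene',b,30))
E
```

```text
termscreen [362.2 238.3] 177 [244.8 305.4] 259 [ 602.3 -135.    28.7] [ 602.2 -135.8   30. ] [ 603.9 -133.7   30. ]
calcgreen [385.  264.9] 149 [217.7 289.8] 185 [ 533.6 -209.6   13.6] [ 530.6 -208.6   30. ] [ 555.6 -200.9   30. ]
stampred [322.2 185.6] 145 [304.8 362.3] 610 [750.4  -1.3  29.1] [750.1  -2.   30. ] [751.2  -0.5  30. ]
jaryellow [280.1 179.8] 135 [379.4 355.8] 419 [747.5 124.2  49. ] [754.  125.3  30. ] [727.8 127.1  30. ]
```

```bash
python3 - <<'E'
from h import *
cam('scene');K,T=CAM['scene'];M=np.linalg.inv(T)
def px(p):
    q=K@(M@[*p,1])[:3];return (q[:2]/q[2]).round(1)
e=np.array([254.2,-571,204.6]);d=np.array([.407,-.914,0])
for z in(0,19): print([px(e-[0,0,z]+k*d) for k in(-53,-47,47,53)])
s=cv2.imread('pics/scene0.png');g=s.max(2)[85:170,30:135];ys,xs=np.nonzero(g<60)
for y in range(120,165,4): r=np.nonzero(s[y,30:135].max(1)<60)[0]+30; print(y,r.min() if len(r) else None,r.max() if len(r) else None,len(r))
b=cam('scene');cv2.imwrite('pics/x.png',b)
E
```

```text
[array([117.6, 154.6]), array([115. , 154.8]), array([ 74.6, 159.4]), array([ 72. , 159.7])]
[array([119.2, 161.6]), array([116.7, 161.9]), array([ 76.7, 166.7]), array([ 74.1, 167. ])]
120 40 121 54
124 45 114 24
128 46 114 23
132 60 114 12
136 62 115 12
140 60 115 11
144 61 115 10
148 62 116 9
152 69 116 6
156 71 73 3
160 None None 0
164 None None 0
```

```bash
python3 -m crank '[[0,0,30,0,90],[0,0,50,0,90],[0,0,59,0,90],[0,0,60,0,90],[0,0,61,0,90],[0,0,62,0,90],[0,0,62,0,90]]'; python3 - <<'E'
from h import *
b=cam('scene');print(env.state()['ft_force'].round(1))
cv2.imwrite('pics/low.png',cv2.resize(b[230:340,180:300],(654,600),interpolation=cv2.INTER_CUBIC))
E
```

```text
t: 5.05
eef_pos: [631.2, -143.0, 20.6]
tcp_rot: [3.141, -0.002, -0.201]
ft_force: [0.9, 0.1, -0.6]
opening: 0.945
grip_force: 0.0
[-0.4  0.7 -0.1]
```

View pics/low.png

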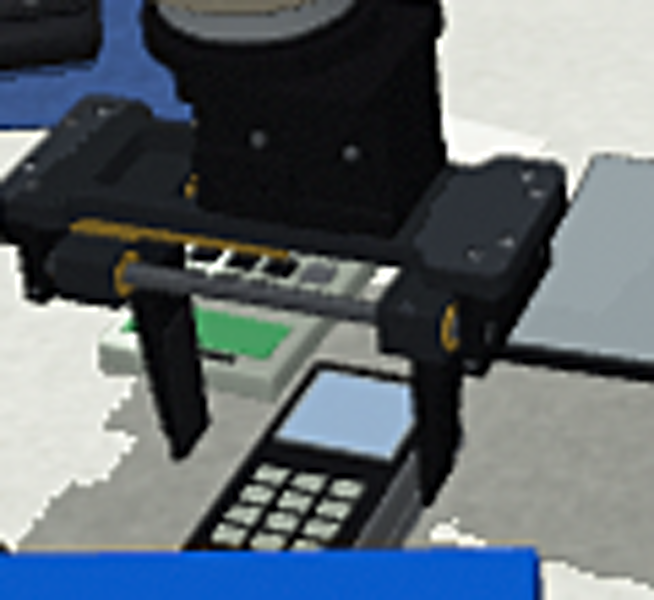

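```bash
python3 -m crank '[[0,0,2,0,90],[0,0,4,0,90],[0,0,5,0,90],[0,0,6,0,90],[0,0,6,0,90]]';python3 -m crank '[[0,0,1,0,90],[0,0,2,0,90],[0,0,3,0,90],[0,0,4,0,90],[0,0,4,0,90]]'
```

```text
t: 5.52
eef_pos: [630.5, -142.8, 13.4]
tcp_rot: [3.142, 0.0, -0.201]
ft_force: [0.8, -0.1, -0.1]
opening: 0.947
grip_force: 0.0
t: 5.93
eef_pos: [630.5, -142.8, 9.4]
tcp_rot: [3.142, 0.0, -0.201]
ft_force: [-1.4, 0.2, -0.9]
opening: 0.949
grip_force: 0.0
```

```bash
python3 -m crank '[[0,0,1,0,90],[0,0,2,0,90],[0,0,3,0,90],[0,0,3,0,90]]';python3 -m crank '[[0,0,0,0,75],[0,0,0,0,65],[0,0,0,0,55],[0,0,0,0,55],[0,0,0,0,55],[0,0,0,0,55],[0,0,0,0,55],[0,0,0,0,55]]'
```

```text
t: 6.27
eef_pos: [630.5, -142.8, 6.4]
tcp_rot: [3.142, 0.0, -0.201]
ft_force: [-0.0, -0.4, 0.2]
opening: 0.947
grip_force: 0.0
t: 6.93
eef_pos: [630.6, -142.7, 6.7]
tcp_rot: [-3.142, -0.0, -0.201]
ft_force: [0.1, 0.6, 1.3]
opening: 0.626
grip_force: 30.0
```

```bash
python3 -m crank '[[0,0,-2,0,50],[0,0,-6,0,50],[0,0,-14,0,50],[0,0,-25,0,50],[0,0,-40,0,50],[0,0,-60,0,50],[0,0,-80,0,50],[0,0,-90,0,50],[0,0,-90,0,50],[0,0,-90,0,50]]'; python3 - <<'E'
from h import *
a=cam('top');b=cam('scene');print(env.state()['ft_force'].round(1))
cv2.imwrite('pics/lift2.png',cv2.resize(b[210:310,180:300],(720,600),interpolation=cv2.INTER_CUBIC))
E
```

```text
t: 7.77
eef_pos: [630.6, -142.9, 97.0]
tcp_rot: [3.141, -0.001, -0.201]
ft_force: [-0.4, -0.2, -4.1]
opening: 0.629
grip_force: 30.0
[-0.  -0.  -4.6]
```

View pics/lift2.png

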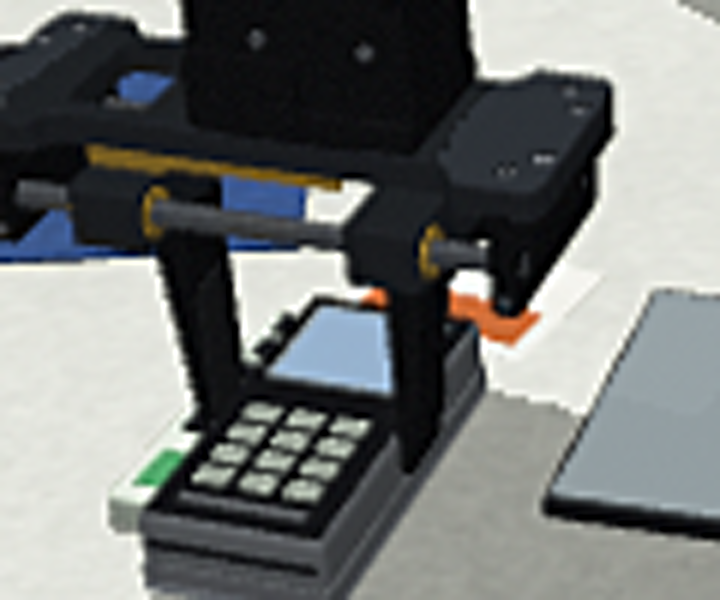

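```bash
python3 -c "
from h import *
print(toolmove([624,186,160],-2),env.state()['tcp_rot'])"
```

```text
(array([ -71.6, -320.9,  -64.2]), -9.5) [-3.14152316e+00  1.56654196e-03 -2.00854921e-01]
```

```bash
python3 -m crank '[[0,-10,-30,0,50],[-5,-40,-64,0,50],[-13,-75,-64,0,50],[-22,-112,-64,-3,50],[-32,-149,-64,-6,50],[-41,-186,-64,-9.5,50],[-50,-222,-64,-9.5,50],[-58,-258,-64,-9.5,50],[-65,-292,-64,-9.5,50],[-70,-312,-64,-9.5,50]]'; python3 -m crank '[[-1,-4,0,0,50],[-1,-8,0,0,50],[-1,-8,0,0,50],[-1,-8,0,0,50]]'; python3 - <<'E'
from h import *
np.set_printoptions(precision=1,suppress=True)
print(toolmove([624,186,145],-2),env.state()['ft_force'])
a=cam('top');b=cam('scene')
cv2.imwrite('pics/st.png',np.hstack([cv2.resize(a[190:290,200:300],(400,400),interpolation=cv2.INTER_CUBIC),cv2.resize(b[200:340,340:480],(400,400),interpolation=cv2.INTER_CUBIC)]))
E
```

```text
t: 8.7
eef_pos: [623.4, 180.2, 159.2]
tcp_rot: [-3.142, 0.002, -0.033]
ft_force: [-0.2, -0.4, -3.2]
opening: 0.632
grip_force: 30.0
t: 9.03
eef_pos: [623.5, 183.9, 160.1]
tcp_rot: [3.141, 0.001, -0.036]
ft_force: [1.1, 0.2, -4.4]
opening: 0.632
grip_force: 30.0
(array([ 0.4, -2.1, 15.1]), -0.0) [ 1.1  0.2 -4.4]
```

View pics/st.png

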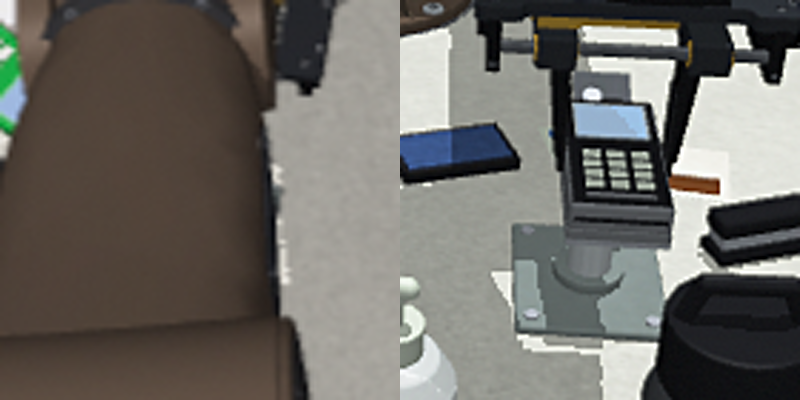

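```bash
cat >> h.py <<'E'
def px(n,p):
    K,T=CAM[n];q=K@(np.linalg.inv(T)@[*p,1])[:3];return (q[:2]/q[2]).round(1)
def screen(b,x0=390,y0=225,x1=440,y1=300):
    "centroid and minAreaRect of terminal's screen in the scene picture"
    c=b[y0:y1,x0:x1].astype(int);m=((c[...,0]-c[...,2]>30)&(c[...,0]>140)).astype(np.uint8)
    n,l,st,ce=cv2.connectedComponentsWithStats(m);i=1+st[1:,4].argmax();return ce[i]+[x0,y0],st[i]
def onx(n,p,x):
    o,d=ray(n,p); return o+d*(x-o[0])/d[0]
E
python3 - <<'E'
from h import *
np.set_printoptions(precision=1,suppress=True)
b=cam('scene');c,st=screen(b);e=env.state()['eef_pos'];print(c,st,e)
print('end top exp',px('scene',e+[-58,2,23]),'screen exp',px('scene',e+[-29.5,1,22]))
print('screen pt on z',onz('scene',c,e[2]+22))
for n,r in (('row235',238),('240',240),('key',265)):
    print(r,[int(v) for v in b[r,392:435].max(1)])
E
```

```text
[413.3 241.8] [ 11  11  26  13 266] [623.7 183.7 160.5]
end top exp [411.9 233.6] screen exp [413.1 241.8]
screen pt on z [594.4 185.  182.5]
238 [170, 53, 5, 14, 16, 13, 16, 9, 100, 190, 211, 209, 208, 208, 208, 209, 210, 210, 211, 211, 210, 209, 214, 214, 235, 234, 234, 234, 235, 235, 235, 239, 218, 115, 31, 6, 146, 236, 230, 230, 251, 88, 2]
240 [170, 53, 3, 16, 14, 13, 20, 11, 83, 189, 212, 209, 207, 206, 207, 207, 206, 206, 205, 206, 204, 205, 205, 203, 207, 230, 232, 230, 229, 229, 229, 231, 240, 188, 57, 12, 82, 178, 231, 237, 212, 64, 2]
265 [157, 157, 159, 170, 93, 75, 59, 99, 36, 21, 23, 18, 13, 78, 78, 75, 76, 79, 87, 53, 19, 11, 96, 121, 124, 137, 143, 156, 67, 12, 54, 197, 195, 194, 195, 197, 213, 87, 20, 21, 23, 21, 92]
```

```bash
python3 -m crank '[[0,-2,15,0,50],[0,-2,25,0,50],[0,-2,32,0,50],[0,-2,36,0,50],[0,-2,38,0,50],[0,-2,39,0,50],[0,-2,40,0,50],[0,-2,41,0,50],[0,-2,42,0,50],[0,-2,43,0,50]]'; python3 -m crank '[[0,0,1,0,50],[0,0,2,0,50],[0,0,3,0,50],[0,0,4,0,50]]'
```

```text
t: 10.02
eef_pos: [623.7, 187.0, 117.8]
tcp_rot: [-3.142, -0.001, -0.035]
ft_force: [-0.3, -0.6, -3.5]
opening: 0.627
grip_force: 30.0
t: 10.35
eef_pos: [624.3, 187.0, 114.2]
tcp_rot: [-3.141, -0.002, -0.035]
ft_force: [3.5, 0.6, 3.2]
opening: 0.629
grip_force: 30.0
```

```bash
for i in 1 2; do python3 -m crank '[[0,0,1,0,50],[0,0,2,0,50],[0,0,3,0,50]]' | sed -n '2p;4p'; done; python3 - <<'E'
from h import *
b=cam('scene');c,st=screen(b);print(c,st)
E
```

```text
eef_pos: [624.8, 186.9, 111.2]
ft_force: [6.0, 0.3, 3.3]
eef_pos: [625.0, 186.9, 108.3]
ft_force: [6.5, 0.3, 2.7]
[412.45625 265.20625] [ 11  33  24  15 320]
```

```bash
python3 -m crank '[[0,0,1,0,50],[0,0,2,0,50],[0,0,3,0,50],[0,0,4,0,50],[0,0,5,0,50],[0,0,6,0,50]]' | sed -n '2p;4p';  python3 -m crank '[[0,0,1,0,50],[0,0,2,0,50],[0,0,3,0,50],[0,0,4,0,50],[0,0,5,0,50],[0,0,6,0,50]]' | sed -n '2p;4p'; python3 - <<'E'
from h import *
b=cam('scene');c,st=screen(b);print(c,st)
E
```

```text
eef_pos: [625.0, 186.9, 102.2]
ft_force: [6.9, -0.5, 2.0]
eef_pos: [624.6, 186.9, 96.0]
ft_force: [5.3, 1.1, 1.9]
[412.359375   269.84114583] [ 11  37  24  17 384]
```

```bash
python3 -m crank '[[0,0,1,0,50],[0,0,2,0,50],[0,0,3,0,50],[0,0,4,0,50]]' | sed -n '2p;4p';  python3 -m crank '[[0,0,1,0,50],[0,0,2,0,50],[0,0,3,0,50]]' | sed -n '2p;4p'; python3 - <<'E'
from h import *
b=cam('scene');c,st=screen(b);print(c,st)
E
```

```text
eef_pos: [624.3, 186.9, 91.9]
ft_force: [4.7, 0.3, 1.6]
eef_pos: [623.9, 186.9, 88.6]
ft_force: [4.5, -0.1, 0.5]
[412.06569343 272.4379562 ] [ 11  38  23  20 411]
```

```bash
python3 -m crank '[[0,0,-10,0,50],[0,0,-30,0,50],[0,0,-60,0,50],[0,0,-70,0,50],[0,0,-72,0,50],[0,0,-72,0,50]]' | sed -n '1,2p;4p'; cat >> h.py <<'E'
def edges(b):
    "sub-pixel top and bottom rows of the screen at its middle columns (half-height crossings)"
    c,st=screen(b);x=int(round(c[0]))
    p=b[:, x-3:x+4,0].astype(float).mean(1);y0,y1=st[1],st[1]+st[3];pl=np.median(p[y0+3:y1-3]);h=pl/2
    f=lambda y,s:next(k+ (p[k]-h)/(p[k]-p[k+s])*s for k in range(y,y+s*15,s) if p[k+s]<h)
    ym=int(c[1]);return c,f(ym,-1),f(ym,1)
E
python3 - <<'E'
from h import *
b=cam('scene');print(edges(b),screen(b)[1],env.state()['eef_pos'],env.state()['ft_force'])
E
```

```text
t: 13.08
eef_pos: [623.1, 186.9, 160.4]
ft_force: [-0.2, 0.2, -4.5]
(array([416.18097448, 238.64965197]), np.float64(228.14814814814815), np.float64(249.95849056603774)) [ 14   5  25  19 431] [622.75776054 186.82806256 159.4472344 ] [ 0.0249882  -0.12688096 -3.33238947]
```

```bash
python3 - <<'E'
from h import *
cam('scene')
r=cv2.resize(cv2.imread('pics/st.png')[:,400:],(140,140),interpolation=cv2.INTER_AREA)
b=np.zeros((480,640,3),np.uint8);b[200:340,340:480]=r
c,t0,b0=edges(b);print(c,t0,b0,screen(b)[1])
e0=np.array([623.6,183.9,160.1])
A=onz('scene',(c[0],t0),e0[2]+22);B=onz('scene',(c[0],b0),e0[2]+22)
ra,rb=e0[0]-A[0],e0[0]-B[0];print('screen from',rb,'to',ra)
c1,t1,b1=np.array([416.2,238.6]),228.15,249.96;e1=np.array([622.8,186.8,159.5])
def res(q):
    th,zp=q;o=[]
    for r_,row in((ra,t1),(rb,b1)):
        h=28.7-zp;X=r_*np.cos(th)-h*np.sin(th);Z=r_*np.sin(th)+h*np.cos(th)
        o.append(px('scene',e1+[-X,0,zp-6.7+Z])[1]-row)
    return o
s=least_squares(res,[.4,18],diff_step=.02);print(np.degrees(s.x[0]),s.x,s.fun)
for d in (15,20,25,30): print(d,res([np.radians(d),18]))
E
```

```text
Traceback (most recent call last):
  File "h.py", line 35, in edges
    ym=int(c[1]);return c,f(ym,-1),f(ym,1)
                          ~^^^^^^^
  File "h.py", line 34, in <lambda>
    f=lambda y,s:next(k+ (p[k]-h)/(p[k]-p[k+s])*s for k in range(y,y+s*15,s) if p[k+s]<h)
                 ~~~~^^^^^^^^^^^^^^^^^^^^^^^^^^^^^^^^^^^^^^^^^^^^^^^^^^^^^^^^^^^^^^^^^^^^
StopIteration
```

```bash
sed -i 's/h=pl\/2/h=pl*.65/; s/\.round(1)$/.round(4)/' h.py; python3 - <<'E'
from h import *
np.set_printoptions(precision=2,suppress=True)
bb=cam('scene');c1,t1,b1=edges(bb);e1=env.state()['eef_pos']
r=cv2.resize(cv2.imread('pics/st.png')[:,400:],(140,140),interpolation=cv2.INTER_AREA)
b=np.zeros((480,640,3),np.uint8);b[200:340,340:480]=r
print(b[225:255,410:417,0].mean(1).round())
c,t0,b0=edges(b);print(c,t0,b0,c1,t1,b1)
e0=np.array([623.6,183.9,160.1])
A=onz('scene',(c[0],t0),e0[2]+22);B=onz('scene',(c[0],b0),e0[2]+22)
ra,rb=e0[0]-A[0],e0[0]-B[0];print('screen from',rb,'to',ra)
def res(q):
    th,zp=q;o=[]
    for r_,row in((ra,t1),(rb,b1)):
        h=28.7-zp;X=r_*np.cos(th)-h*np.sin(th);Z=r_*np.sin(th)+h*np.cos(th)
        K,T=CAM['scene'];o.append(px('scene',e1+[-X,0,zp-6.7+Z])[1]-row)
    return o
s=least_squares(res,[.4,18],diff_step=.01);print(np.degrees(s.x[0]),s.x,s.fun)
for d in (15,20,25,30): print(d,res([np.radians(d),18]))
E
```

```text
[155. 105. 103. 106. 106. 105. 106. 116. 120.  78.  30. 101. 212. 218.
 209. 205. 206. 205. 206. 206. 207. 215. 203.  91.  17.  15.  17.  60.
 119. 122.]Traceback (most recent call last):
  File "<stdin>", line 7, in <module>
  File "h.py", line 35, in edges
    ym=int(c[1]);return c,f(ym,-1),f(ym,1)
                          ~^^^^^^^
  File "h.py", line 34, in <lambda>
    f=lambda y,s:next(k+ (p[k]-h)/(p[k]-p[k+s])*s for k in range(y,y+s*15,s) if p[k+s]<h)
                 ~~~~^^^^^^^^^^^^^^^^^^^^^^^^^^^^^^^^^^^^^^^^^^^^^^^^^^^^^^^^^^^^^^^^^^^^
StopIteration
```

```bash
python3 - <<'E'
from h import *
np.set_printoptions(precision=2,suppress=True)
bb=cam('scene');c1,t1,b1=edges(bb);e1=env.state()['eef_pos'];print(c1,t1,b1)
c,t0,b0=(413.3,0),236.3,247.62;e0=np.array([623.6,183.9,160.1])
A=onz('scene',(c[0],t0),e0[2]+22);B=onz('scene',(c[0],b0),e0[2]+22)
ra,rb=e0[0]-A[0],e0[0]-B[0];print('screen from',rb,'to',ra)
def res(q):
    th,zp=q;o=[]
    for r_,row in((ra,t1),(rb,b1)):
        h=28.7-zp;X=r_*np.cos(th)-h*np.sin(th);Z=r_*np.sin(th)+h*np.cos(th)
        o.append(px('scene',e1+[-X,0,zp-6.7+Z])[1]-row)
    return o
s=least_squares(res,[.4,18],diff_step=.01);print(np.degrees(s.x[0]),s.x,s.fun)
for d in (15,20,25,30): print(d,np.array(res([np.radians(d),18])))
E
```

```text
[415.95 239.38] 229.08960622710623 250.72614678899083
screen from 9.448934149561182 to 50.255520876352875
39.00332223324607 [ 0.68 11.76] [-0.  0.]
15 [ 2.73 -2.82]
20 [ 1.44 -2.73]
25 [ 0.34 -2.58]
30 [-0.59 -2.37]
```

```bash
python3 - <<'E'
from h import *
bb=cam('scene');print(env.state()['eef_pos'])
r=cv2.resize(cv2.imread('pics/st.png')[:,400:],(140,140),interpolation=cv2.INTER_AREA)
print('level 228..',r[28:90,73:77].max(2).mean(1).astype(int).tolist())
print('now 222..',bb[222:300,416:420].max(2).mean(1).astype(int).tolist())
E
```

```text
[623.07135597 186.80879171 159.20508493]
level 228.. [107, 107, 107, 107, 109, 111, 70, 30, 89, 218, 222, 210, 205, 206, 205, 206, 206, 206, 214, 206, 95, 19, 14, 16, 72, 169, 182, 79, 153, 170, 111, 110, 161, 156, 64, 126, 140, 95, 36, 66, 91, 39, 13, 54, 103, 91, 84, 85, 52, 17, 67, 81, 76, 85, 80, 77, 92, 106, 105, 103, 135, 142]
now 222.. [236, 233, 243, 178, 111, 77, 28, 2, 167, 217, 215, 211, 211, 211, 212, 211, 212, 212, 211, 211, 212, 212, 211, 212, 212, 216, 212, 137, 44, 23, 29, 31, 30, 27, 14, 145, 189, 192, 195, 64, 42, 185, 191, 202, 108, 15, 153, 187, 188, 195, 67, 21, 184, 189, 194, 135, 44, 18, 53, 117, 106, 42, 26, 24, 78, 90, 75, 66, 24, 75, 96, 70, 80, 130, 140, 132, 128, 134]
```

```bash
python3 - <<'E'
from h import *
np.set_printoptions(precision=2,suppress=True)
cam('scene');e1=np.array([623,186.8,159.4]);e0=np.array([623.6,183.9,160.1])
P=np.array([(234.3,227),(236.3,229.5),(247.8,249.2),(253.5,258.6),(256.7,264),(260.4,269.6),(263.5,275.3),(268,281.5),(270.2,285.3)])
r=np.array([e0[0]-onz('scene',(414,p),e0[2]+22)[0] for p in P[:,0]]);print(r)
def mod(q):
    th,zp=q[:2];h=28.7-zp
    return np.array([px('scene',e1+[-(k*np.cos(th)-h*np.sin(th)),0,zp-6.7+k*np.sin(th)+h*np.cos(th)])[1] for k in r])
s=least_squares(lambda q:mod(q)-P[:,1],[.4,18],diff_step=.01);print(np.degrees(s.x[0]),s.x,s.fun)
for d in(20,25,30,35):
    s=least_squares(lambda z:mod([np.radians(d),z[0]])-P[:,1],[18],diff_step=.01);print(d,s.x,s.fun)
E
```

```text
[ 57.91  50.33   8.9  -10.37 -20.86 -32.68 -42.36 -56.04 -62.58]
25.878861681288143 [ 0.45 12.37] [-0.43  0.48  0.08  0.04 -0.17  0.19 -0.56  0.36  0.01]
20 [3.09] [ 1.99  2.64  0.82  0.15 -0.39 -0.4  -1.45 -0.95 -1.49]
25 [11.32] [-0.09  0.78  0.18  0.05 -0.2   0.11 -0.69  0.18 -0.2 ]
30 [16.21] [-1.93 -0.84 -0.35 -0.   -0.01  0.57 -0.    1.15  0.91]
35 [19.24] [-3.5  -2.23 -0.77 -0.02  0.19  0.99  0.59  1.98  1.84]
```

```bash
python3 -c "
from h import *
print(toolmove([514,185.2,195],-2.05),toolmove([514,185.2,163.4]),env.state()['t'])"
```

```text
(array([-109.1,    5.4,  -35.4]), 0.0) (array([-109.1,    5.4,   -3.8]), None) 13.3833
```

```bash
python3 -m crank '[[0,0,-20,0,50],[-15,1,-35,0,50],[-45,2,-35,0,50],[-75,4,-35,0,50],[-98,5,-35,0,50],[-109,5.4,-35,0,50],[-109,5.4,-25,0,50],[-109,5.4,-13,0,50],[-109,5.4,-4,0,50],[-109,5.4,-4,0,50]]';  python3 -m crank '[[0,0,0,0,50],[0,0,0,0,50]]' | sed -n '2p;4p'; python3 - <<'E'
from h import *
np.set_printoptions(precision=1,suppress=True)
b=cam('scene');c,st=screen(b,380,200,440,290);e=env.state()['eef_pos']
print(c,st,e,onx('scene',c,e[0]-29.3*.906+6.9),e+[-29.3*.906+6.9,0,5.7+29.3*.4226+14.8])
E
```

```text
t: 14.22
eef_pos: [514.5, 185.1, 162.3]
tcp_rot: [3.141, 0.003, -0.035]
ft_force: [1.0, 0.1, -4.8]
opening: 0.629
grip_force: 30.0
eef_pos: [515.1, 185.3, 164.5]
ft_force: [0.6, -0.1, -3.7]
[408.9 209.4] [ 18   2  22  16 331] [515.1 185.4 164.8] [495.4 186.2 198.8] [495.4 185.4 197.7]
```

```bash
python3 -m crank '[[-1,0,2,0,50],[-2,0,4,0,50],[-3,0,6,0,50],[-4,0,7,0,50],[-4.5,0,8,0,50],[-5,0,9,0,50]]'|sed -n '2p;4p'; for i in 1 2; do python3 -m crank '[[-0.4,0,0.9,0,50],[-0.8,0,1.8,0,50]]'|sed -n '2p;4p'; done
```

```text
eef_pos: [509.4, 185.5, 155.6]
ft_force: [-0.2, 0.5, -4.0]
eef_pos: [508.7, 185.5, 153.8]
ft_force: [0.4, -0.3, -4.0]
eef_pos: [508.4, 185.6, 152.5]
ft_force: [-0.5, -0.0, 5.2]
```

```bash
for i in 1 2 3; do python3 -m crank '[[0.9,0,0.4,0,50],[1.8,0,0.8,0,50]]'|sed -n '2p;4p'; done
```

```text
eef_pos: [510.2, 185.6, 151.7]
ft_force: [-0.2, 0.1, 3.4]
eef_pos: [511.8, 185.5, 150.8]
ft_force: [-0.5, 0.9, 4.1]
eef_pos: [513.1, 185.3, 149.3]
ft_force: [0.4, 0.3, -4.4]
```

```bash
for i in 1 2 3; do python3 -m crank '[[-0.4,0,0.9,0,50],[-0.8,0,1.8,0,50]]'|sed -n '2p;4p'; done
```

```text
eef_pos: [512.0, 185.3, 147.1]
ft_force: [-0.0, -0.5, -4.0]
eef_pos: [511.3, 185.3, 145.5]
ft_force: [0.5, 0.3, -3.8]
eef_pos: [510.7, 185.4, 144.0]
ft_force: [-0.1, -0.1, -4.0]
```

```bash
for i in 1 2 3; do python3 -m crank '[[-0.3,0,0.7,0,50],[-0.3,0,0.7,0,50]]'|sed -n '2p;4p'; done
```

```text
eef_pos: [510.5, 185.4, 143.4]
ft_force: [0.3, 0.2, -4.5]
eef_pos: [510.5, 185.5, 143.0]
ft_force: [0.2, 0.1, -2.4]
eef_pos: [510.4, 185.5, 142.5]
ft_force: [0.4, -1.2, 1.8]
```

```bash
python3 -m crank '[[-0.3,0,0.7,0,50],[-0.3,0,0.7,0,50],[-0.3,0,0.7,0,50]]'|sed -n '2p;4p'; python3 -m crank '[[0.9,0,0.4,0,50],[1.8,0,0.8,0,50]]'|sed -n '2p;4p'
```

```text
eef_pos: [510.5, 185.5, 142.5]
ft_force: [0.1, -0.7, 8.8]
eef_pos: [512.2, 185.6, 141.7]
ft_force: [-1.4, 0.4, 9.3]
```

```bash
for i in 1 2 3; do python3 -m crank '[[0.9,0,0.4,0,50],[1.8,0,0.8,0,50],[2.7,0,1.2,0,50]]'|sed -n '2p;4p'; done
```

```text
eef_pos: [514.9, 185.5, 140.4]
ft_force: [-0.5, -0.3, 9.0]
eef_pos: [517.6, 185.4, 139.2]
ft_force: [-0.0, 0.6, 7.9]
eef_pos: [520.2, 185.3, 137.9]
ft_force: [-0.5, 0.1, 7.1]
```

```bash
python3 -m crank '[[0.9,0,0.4,0,50],[1.8,0,0.8,0,50]]'|sed -n '2p;4p'; for i in 1 2 3; do python3 -m crank '[[0.6,0,0.3,0,50],[0.6,0,0.3,0,50]]'|sed -n '2p;4p'; done
```

```text
eef_pos: [522.0, 185.2, 137.1]
ft_force: [-0.2, 0.2, 7.1]
eef_pos: [522.7, 185.2, 136.7]
ft_force: [-0.2, -0.1, 6.4]
eef_pos: [523.3, 185.2, 136.5]
ft_force: [0.4, -0.2, 6.7]
eef_pos: [523.9, 185.2, 136.3]
ft_force: [-1.9, -0.7, 7.8]
```

```bash
for i in 1 2 3; do python3 -m crank '[[0.5,0,0.2,0,50],[0.5,0,0.2,0,50]]'|sed -n '1,2p;4p'; done
```

```text
t: 18.77
eef_pos: [524.3, 185.2, 136.1]
ft_force: [-1.3, -0.2, 7.4]
t: 18.93
eef_pos: [524.4, 185.2, 136.0]
ft_force: [-2.3, -0.0, 11.1]
t: 19.1
eef_pos: [524.5, 185.1, 136.0]
ft_force: [-5.4, 0.9, 13.4]
```

```bash
python3 -m crank '[[0,0,0,0,62],[0,0,0,0,70],[0,0,0,0,80],[0,0,0,0,80],[0,0,0,0,80],[0,0,0,0,80]]'; python3 -m crank '[[0,0,-3,0,80],[0,0,-10,0,80],[0,0,-25,0,80],[0,0,-50,0,80],[-10,0,-80,0,80],[-30,0,-100,0,80],[-50,0,-100,0,80],[-50,0,-100,0,80],[-50,0,-100,0,80],[-50,0,-100,0,80]]'|sed -n '1,2p;4p'; python3 - <<'E'
from h import *
np.set_printoptions(precision=1,suppress=True)
b=cam('scene');c,st=screen(b,380,200,440,300)
H=np.array([521.2,191.5,130]);u=np.array([-.906,.03,.4226]);n=np.array([.4226,-.015,.906])
print(c,st,'exp',px('scene',H+32.3*u+28.7*n+[0,-6.7,0]),'if +3',px('scene',H+35.3*u+28.7*n+[0,-6.7,0]))
cv2.imwrite('pics/end.png',cv2.resize(b[170:330,340:500],(600,600),interpolation=cv2.INTER_CUBIC))
E
```

```text
t: 19.6
eef_pos: [524.7, 184.9, 134.6]
tcp_rot: [3.141, 0.0, -0.035]
ft_force: [0.1, -0.1, 0.4]
opening: 0.838
grip_force: 0.0
t: 20.43
eef_pos: [475.2, 186.7, 234.9]
ft_force: [-0.2, -0.5, 0.6]
[407.9 224.6] [ 18  17  21  16 324] exp [407.5 224.5] if +3 [407.4 223.3]
```

View pics/end.png

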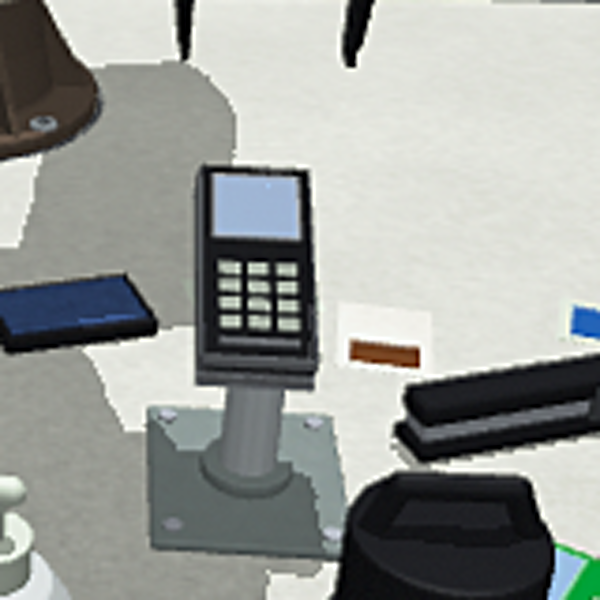

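The picture shows the terminal flat on the head plate with its centre near (257,270). The screen centroid is at scene pixel (407.9,224.6), against (407.5,224.5) expected for fully home. The gripper is clear of it.

```bash
python3 -c "
from cell import env
print(env.job_done())"
```

```text
the job is handed in; nothing more can be done
None
```

The card terminal is mounted on the tilt stand, slid down until I felt the end stop and released, and the job is handed in at about 20 s; the hand-in returned no verdict.

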